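# Bleed the air filter and take off its cap of unknown thread hand

## Task

Take the bleed pin from its stand and, to let the pressure off the air filter, press its tip down onto the plunger of the square bleed valve and then onto that of the round one, and put the pin back in its stand. Then unscrew the round ribbed cap from the filter's neck, finding out by trying which way its thread loosens, for nobody knows its hand. Finish still holding the cap in the gripper, upright and motionless well clear above the neck (some 6 cm), and leave everything else on the table where it lies.

Things in the scene. Friction and masses are not known exactly. Their poses are not given: they have to be found in the camera images.
- manifold: aluminium air filter block bolted to the table, 100x200x50 mm on a 124x160x8 mm foot; origin at the centre of its underside, y along its 200 mm, z up. Capped neck at y = +65 mm (the robot's left end), blanked port with a six-sided plug at y = -65 mm (top 91 mm above the table), bleed valves at y = 0, x = -27 and +27 mm.
- neck_rim (a point): centre of the rim of the neck under the cap, 78 mm above the table; tube 49 mm across, 28 mm tall. Its coarse thread: turned the wrong way the cap stops dead after about 0.17 rad; the right way it runs easily to a stop at about 1.45 rad and lifts straight off anywhere from 0.9 to 1.3 rad. Until then it has 1.5 mm of up-and-down play.
- cap: round dark steel ribbed cap, 54 mm across and 34 mm high, about 0.15 kg; origin on its axis at the underside of that knob, which sits on the neck's rim; z up. Below, a stem with two thread ears (40 mm across) reaches 24 mm down into the neck. The hand of the thread differs from start to start and cannot be seen.
- pin: bleed pin standing upright in its stand: origin at its lower tip, z up along it. Steel shaft 8 mm across from 0 to 50 mm, collar 26 mm across from 50 to 56 mm, round handle 16 mm across from 56 to 106 mm; 60 g.
- stand: wooden block fixed to the table, 60x60x55 mm, origin at the centre of its underside, with an upright hole right through for the pin.
- stand_hole0 (a point): centre of the mouth of the stand's hole, 15 mm across, 55 mm above the table. The parked pin's collar rests on the stand's top, its tip 5 mm above the table.
- bleed_square_top (a point): top centre of the plunger of the bleed valve in the square collar: brass disc 17 mm across on a spring, 59 mm above the table at rest. The square collar, 32 mm wide, stands 7 mm higher round a 22 mm wide well, too narrow for fingers. The two valves stand 54 mm apart in the middle of the manifold; which one is nearer the robot varies.
- bleed_round_top (a point): top centre of the plunger of the bleed valve in the round collar: brass disc 17 mm across on a spring, 59 mm above the table at rest. The round collar, 32 mm wide, stands 7 mm higher round a 22 mm wide well, too narrow for fingers. The two valves stand 54 mm apart in the middle of the manifold; which one is nearer the robot varies.
- bleed_square (a joint): travel of the plunger in the square collar, m: 0 up, 0.005 pressed home; springs back; 1.4 N to start, 4.9 N at the bottom.
- bleed_round (a joint): the same for the plunger in the round collar.
- tape_1: roll of pale masking tape lying flat, 104 mm across, 25 high; bystander, stays where it is; origin at the centre of its underside
- tape_2: small dark roll of tape lying flat, 52 mm across, 19 high; bystander, stays where it is; origin at the centre of its underside
- tape_measure: tape measure, 36x77x62 mm; bystander, stays where it is; origin at the centre of its underside
- block_a: pine off-cut, 45x90x38 mm; bystander, stays where it is; origin at the centre of its underside
- jar_screws: jar of screws, 57 mm across, 91 high; bystander, stays where it is; origin at the centre of its underside
- pliers_a: pair of pliers lying flat, 65x158x14 mm; bystander, stays where it is; origin at the centre of its underside
Mind the look-alikes: they are no part of the job. What is shaped like the cap but red is not meant. Leave any yellow look-alike of the pin alone.

How it is judged (in metres and radians):
On the way, in this order (a step that is already met when the one before it is completed fails the run):
1. the pin's tip presses the plunger in the square collar down by more than 3 mm of its 5 (value of joint bleed_square above 0.003 m and distance between pin and bleed_square_top below 0.01 m), for 0.1 s.
2. then the pin's tip presses the plunger in the round collar down by more than 3 mm of its 5 (value of joint bleed_round above 0.003 m and distance between pin and bleed_round_top below 0.01 m), for 0.1 s.
3. the pin is back in the stand's hole, down on its collar and let go (horizontal distance between pin and stand_hole0 below 0.006 m and height (world z) of pin below 0.01 m and angle between pin's own z axis and vertical below 0.15 rad and contact force between the fingers and pin below 0.1 N), for 0.2 s.
4. the cap is off the neck, held by the fingers (z of cap in the frame of neck_rim above 0.03 m and contact force between the fingers and cap above 1 N), for 0.2 s.
At the end, for the whole second after the job is handed in: fingers hold the cap, underside over 40 mm above the neck's rim, within 80 mm sideways of its axis, tilt under 0.35 rad, under 0.03 m/s, not touching the manifold; pin in the stand's hole within 6 mm of its centre, tip under 10 mm above the table, tilt under 0.15 rad, let go (all of step 3 and z of cap in the frame of neck_rim above 0.04 m and horizontal distance between cap and neck_rim below 0.08 m and angle between cap's own z axis and vertical below 0.35 rad and contact force between the fingers and cap above 1 N and contact force between cap and manifold below 0.1 N and linear speed of cap below 0.03 m/s); the arm keeps its last pose, push and grip.
It fails at once if a bystander is moved by more than 3 cm (distance of any of tape_1, tape_2, tape_measure, block_a, jar_screws, pliers_a from where it was at the start of the episode above 0.03 m).
It also fails if it takes over 58 s, if anything falls off the work surface, if the arm or the gripper's body presses on something with over 40 N, if the wrist force passes 120 N, or if a joint passes its speed limit or range.

## Robot

A 6-joint arm with a two-finger parallel gripper is mounted at the origin on a cart in front of the work surface, level with it; the furniture and walls round the work are solid. World frame = base frame: x ahead of the robot, y to its left, z up, the work surface at z = 0. Lengths are in m, angles in degrees, forces in N, time in s.
With the tool pointing down it reaches from about 0.325 to 0.775 m from the base axis. Payload 9.3 kg.
Tool frame: the origin (TCP) lies at the very end of the fingers, on their centre line; the grasp point (between the pads) lies 19 mm behind it; z points along the fingers, y is the line along which they close (so a half turn about z gives the same grasp; the last joint's range is limited). The gripper opens to 85 mm and grips with 20 to 120 N. Pads are 22 mm wide; open, the fingers measure 114 mm over their backs; the gripper's body (76 mm by 85 mm) begins 54 mm behind the grasp point. The pads swing forward as they close: fully open they stand 13 mm farther back than shut.
Start: joints at [57.204, 14.817, 1.232, 76.415, 0, 81.257], TCP at [0.224, 0.502, 0.231] pointing down, gripper open.
Joint ranges: [-174.27, 174.27], [-52.1, 104.24], [-59.71, 78.15], [-110.17, 111.67], [-87.03, 83.33], [-180, 180]. Speed limits (degrees/s): [127.2, 127.2, 159.86, 180, 180, 180].

## Interface

Orientations are given as a 3x3 rotation matrix whose columns are the frame's x, y, z axes.
In Python, from station import ctrl gives the robot as it stands.
- The arm moves only by the tool jog_arm, never from a script. Its argument "targets" is a list of rows, each a list of 5 numbers: the shift along the tool's x, y, z in mm, then the turn about the tool's z in degrees, then the closure, from -1 (fully open) to 1 (shut), so that 0 is half open. In form: [[dx, dy, dz, roll, fingers], ...]. A call has 1 to 12 rows; each row is the pose to reach, as a shift and turn from the pose commanded when the call began, along the tool's axes at that moment; what a row does not reach only later rows make up. A row lasts 1/12 s, in which the tool goes at most 41.7 mm and 7.16 degrees, less where a joint would pass 70% of its speed; a pose out of reach is approached as far as the arm can. A call with a gripper value outside its range is refused whole. The fingers move at their own pace and stop on an object; "newtons" is the grip in N (left out, the last holds). Time passes only in rows, so rows that repeat a pose let the fingers close. It gives the time, the measured TCP pose, the force, the opening and the grip force at its end, in the units of the state.
- ctrl.sense(): the state, without advancing time (a new reading comes with each control period).
- ctrl.read_camera(name): name is "side" or "top" or "wrist"; returns the picture (400x640x3 uint8, blue, green, red); there is no depth.
- ctrl.camera_info(name): a dict with "fov_y" (degrees; the focal length in pixels is half the picture's height over the tangent of half this angle, whatever the lens; pixels are square), "cx", "cy" (the principal point, pixels), "R" (3x3) and "t" (3): a world point X has camera coordinates R X + t; the wrist camera has in their place "hand_eye" (4x4, takes a point from camera to tool coordinates, whose origin is the TCP and whose axes are the flange's). Camera axes: x right, y down, z forward; pixel columns grow to the right and rows downward; lengths in m; the calibration is good to about 2 mm. A picture is of the moment at which its call begins: read the wrist's pose just before it. camera_info takes no time and is no camera call.
- ctrl.job_done(): hands the job in; it is judged then, once.
The state is a dict: "clock": time; "joints": joint angles; "qd": joint speeds; "joint_torque": joint torques, N m; "tool_pos": TCP position; "orientation": TCP orientation; "ft_force": force on the tool from outside, world axes, zero at the start; "ft_torque": the same for the moment, N m; "width": opening from 0.0 (shut) to 1.0 (fully open); "grasp_force": force on a finger pad.
Only numpy, scipy, OpenCV 4.12 (cv2) and the standard library are available. Lean on these libraries where they do the work, as an engineer would, in place of code of your own. Each camera call takes 0.05 s, during which the arm holds its last target. There are 200 camera calls.

## Working session

There is one attempt and no reset: what is moved stays moved. The work goes in short steps, Python scripts to look and compute and a tool call to move; the robot and the scene stay as the last step left them, time stands still between calls to the robot, and variables do not carry over. Pictures are saved under pics/ and viewed, at most 10 in all, crops included, and the job is handed in when it is done.

Besides the shell and the picture viewer there is one more tool, called after "Call:" as name(argument=value, ...) on one line, values as JSON. jog_arm: Moves the arm, as the interface text tells. Its arguments: {"type":"object","properties":{"targets":{"type":"array"},"newtons":{"type":"number"}},"required":["targets"]}

```bash
mkdir -p pics; ls
python3 - <<'E'
from station import ctrl
import cv2,numpy as np
s=ctrl.sense();print(s)
for n in("top","side","wrist"):
    cv2.imwrite(f"pics/{n}0.png",ctrl.read_camera(n)); print(n,ctrl.camera_info(n))
E
```

```text
pics
{'clock': 0.0, 'joints': array([5.72013260e+01, 1.48500951e+01, 1.18723374e+00, 7.64145604e+01,
       6.37019817e-04, 8.12576497e+01]), 'qd': array([-0.00280077, -0.04131   , -0.04742811, -0.07924422,  0.04654266,
        0.04900826]), 'joint_torque': array([-7.09883789e-04, -5.55639911e+01,  3.44536257e+01,  1.38254001e-02,
       -2.09823047e-04,  2.36245647e-06]), 'tool_pos': array([0.22403059, 0.50198332, 0.23065514]), 'orientation': array([[-9.13145097e-01,  4.07634006e-01, -7.41309642e-04],
       [ 4.07634622e-01,  9.13144424e-01, -1.12982099e-03],
       [ 2.16369310e-04, -1.33387397e-03, -9.99999087e-01]]), 'ft_force': array([-1.46263145,  0.14749638,  0.60413621]), 'ft_torque': array([-0.02889867, -0.02178146, -0.00920211]), 'grasp_force': 0.0, 'width': 1.0009465343303054}
top {'fov_y': 53.49057917672814, 'cx': 318.65254915123046, 'cy': 194.5706694798069, 'R': array([[ 0.01073457, -0.999921  , -0.00653936],
       [-0.98069692, -0.00925086, -0.19531505],
       [ 0.19523913,  0.00850976, -0.98071875]]), 't': array([-0.27770539,  0.5401391 ,  1.12017944])}
side {'fov_y': 51.855254572447585, 'cx': 322.06385733986434, 'cy': 202.79860078184504, 'R': array([[ 0.96857243, -0.24792169, -0.02005682],
       [-0.14596176, -0.50123842, -0.85290985],
       [ 0.2014016 ,  0.8290325 , -0.52167281]]), 't': array([-5.87916334e-01, -9.06180976e-04,  1.07314975e+00])}
wrist {'fov_y': 63.01350746561632, 'cx': 323.08229177837677, 'cy': 204.58899438750703, 'hand_eye': array([[ 1.46851369e-03, -9.60463767e-01, -2.78401142e-01,
         7.02087713e-02],
       [ 9.99998905e-01,  1.35978543e-03,  5.83645041e-04,
         7.41985520e-04],
       [-1.82004099e-04, -2.78401694e-01,  9.60464712e-01,
        -1.42078091e-01],
       [ 0.00000000e+00,  0.00000000e+00,  0.00000000e+00,
         1.00000000e+00]])}
```

View pics/top0.png

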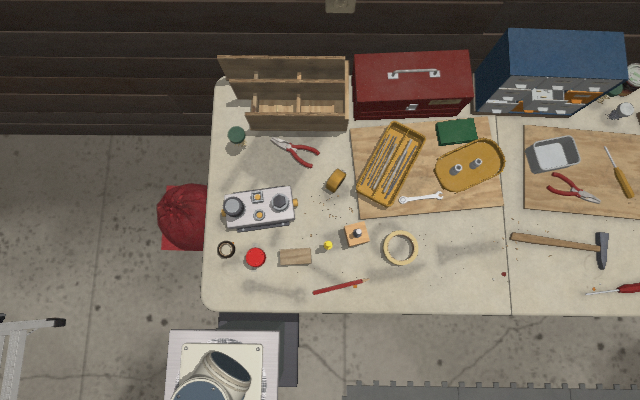

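View pics/side0.png

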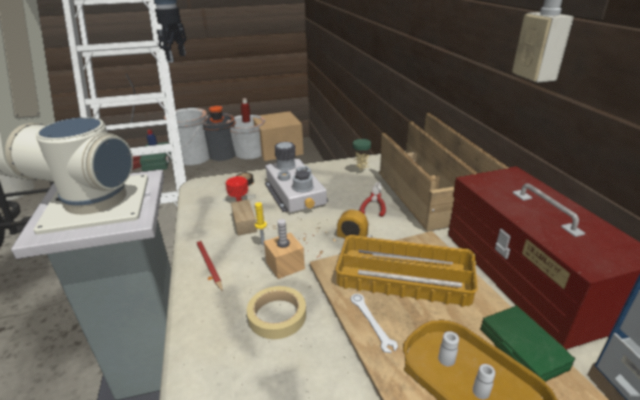

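The top view shows the manifold at about (260,207), with the cap on its left end at (234,206) and the plug at (280,202). The stand with the pin is at (356,235), the yellow look-alike at (327,245) and the red cap at (256,257). The side view agrees: cap at (285,150), pin at (283,235). I'll enlarge the top view next.

Run:
```python
import cv2
a=cv2.imread("pics/top0.png")[175:275,205:305]
b=cv2.imread("pics/top0.png")[215:265,320:380]
a=cv2.resize(a,(500,500),interpolation=cv2.INTER_CUBIC)
b=cv2.resize(b,(300,250),interpolation=cv2.INTER_CUBIC)
import numpy as np
c=np.zeros((600,800,3),np.uint8);c[:500,:500]=a;c[:250,500:]=b
s=cv2.imread("pics/side0.png")[205:280,245:320]
c[250:550,500:800]=cv2.resize(s,(300,300),interpolation=cv2.INTER_CUBIC)
cv2.imwrite("pics/c1.png",c)
```

```text
(no output)
```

View pics/c1.png

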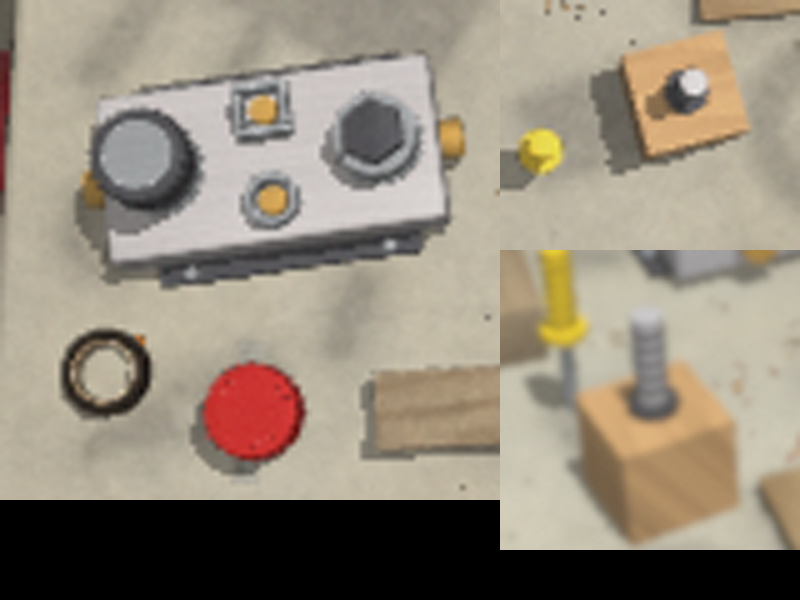

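The brass plungers show the square valve farther from the robot and the round one nearer. The steel pin's handle top is near (358,231) in the top view and (282,221) in the side view.

```bash
cat > h.py <<'E'
from station import ctrl
import cv2,numpy as np
def cam(n,s=None):
    i=ctrl.camera_info(n); f=200/np.tan(np.radians(i["fov_y"])/2)
    if n=="wrist":
        H=np.array(i["hand_eye"]); Ro=np.array(s["orientation"])
        R=Ro@H[:3,:3]; c=Ro@H[:3,3]+s["tool_pos"]
    else:
        R=np.array(i["R"]).T; c=-R@np.array(i["t"])
    return f,i["cx"],i["cy"],R,c
def ray(C,p):
    f,cx,cy,R,c=C; d=R@np.array([(p[0]-cx)/f,(p[1]-cy)/f,1]); return c,d/np.linalg.norm(d)
def plane(C,p,z):
    c,d=ray(C,p); return c+d*(z-c[2])/d[2]
def tri(*cp):
    A=np.zeros((3,3));b=np.zeros(3);L=[ray(*x) for x in cp]
    for c,d in L:
        P=np.eye(3)-np.outer(d,d);A+=P;b+=P@c
    X=np.linalg.solve(A,b); return X,max(np.linalg.norm(np.cross(X-c,d)) for c,d in L)
def proj(C,X):
    f,cx,cy,R,c=C; q=R.T@(np.array(X)-c); return np.array([cx+f*q[0]/q[2],cy+f*q[1]/q[2]])
def blobs(im,lo,hi,amin=20):
    m=cv2.inRange(cv2.cvtColor(im,cv2.COLOR_BGR2HSV),lo,hi)
    n,l,st,ce=cv2.connectedComponentsWithStats(m)
    return [(ce[k].round(1),st[k].tolist()) for k in range(1,n) if st[k,4]>=amin]
def to_tool(s,X): return 1000*np.array(s["orientation"]).T@(np.array(X)-s["tool_pos"])
def snap(n="wrist",name=None):
    s=ctrl.sense(); im=ctrl.read_camera(n)
    if name: cv2.imwrite("pics/"+name,im)
    return s,im,cam(n,s)
E
python3 - <<'E'
from h import *
T=cam("top");S=cam("side")
im=cv2.imread("pics/top0.png")
for c,st in blobs(im[190:225,245:270],(12,120,120),(28,255,255),6):
    p=c+[245,190]; print("brass",p,st[4],plane(T,p,.059).round(4))
print("pin top",tri((T,(358.4,231.4)),(S,(282,221))))
print("pin@.111",plane(T,(358.4,231.4),.111),"collar S",plane(S,(283,242.5),.061))
print("cap@.112",plane(T,(232.4,206.6),.112), tri((T,(232.4,206.6)),(S,(284.5,147))))
print("yellow",plane(T,(327.5,245),.1),"stand", plane(T,(356,235),.055))
E
```

```text
brass [257.2 196.8] 20 [ 0.5332 -0.0919  0.059 ]
brass [259.1 214.6] 23 [ 0.4805 -0.0996  0.059 ]
pin top (array([ 0.4306535 , -0.38343174,  0.10946676]), np.float64(0.0015191888915103017))
pin@.111 [ 0.42896607 -0.38320296  0.111     ] collar S [ 0.43017505 -0.38637743  0.061     ]
cap@.112 [ 0.49457049 -0.03262964  0.112     ] (array([ 0.49692265, -0.03122611,  0.10561608]), np.float64(0.0012815435992953755))
yellow [ 0.3916612  -0.29861233  0.1       ] stand [ 0.42438946 -0.38136888  0.055     ]
```

Call:
jog_arm(targets=[[-120, -104, 0, 20, -1], [-240, -208, 0, 40, -1], [-360, -312, 0, 58, -1], [-494, -428, 0, 58, -1], [-494, -428, 0, 58, -1], [-494, -428, 0, 58, -1], [-494, -428, 0, 58, -1], [-494, -428, 0, 58, -1], [-494, -428, 0, 58, -1], [-494, -428, 0, 58, -1], [-494, -428, 0, 58, -1], [-494, -428, 0, 58, -1]])

```text
clock: 1.15
tool_pos: [0.4361, 0.0471, 0.2314]
orientation: [[-0.138, 0.99, 0.0], [0.99, 0.138, 0.0], [-0.0, 0.0, -1.0]]
ft_force: [0.3, 0.9, -0.6]
width: 1.003
grasp_force: 0.0
```

Call:
jog_arm(targets=[[-35, 11, 0, 0, -1], [-70, 22, 0, 0, -1], [-105, 32, 0, 0, -1], [-138, 42, 0, 0, -1], [-138, 42, 0, 0, -1], [-138, 42, 0, 0, -1]])

```text
clock: 1.65
tool_pos: [0.4967, -0.0832, 0.2305]
orientation: [[-0.135, 0.991, -0.001], [0.991, 0.135, 0.001], [0.001, -0.001, -1.0]]
ft_force: [0.1, 0.6, -0.0]
width: 1.003
grasp_force: 0.0
```

Run:
```python
from h import *
s,im,W=snap("wrist","w1.png"); print(s["tool_pos"],s["joints"].round(1),s["qd"].round(2))
T=cam("top")
for n,X in dict(sq=(.5332,-.0919,.059),rd=(.4805,-.0996,.059),cap=(.497,-.0315,.112)).items():
    print(n,proj(W,X).round(1))
for c,st in blobs(im,(12,120,120),(28,255,255),60):
    p=plane(W,c,.059); t=proj(T,p); print(c,st,p.round(4))
```

```text
[ 0.49670242 -0.08315712  0.23045876] [-19.1  10.4  -4.8  74.9   0.   63.2] [ 2.45 -1.64 -1.57  0.45  0.43  0.82]
sq [357.4 198.9]
rd [303.9 199.3]
cap [331.5 136.7]
[359.4 196.3] [352, 189, 16, 16, 190] [ 0.5347 -0.089   0.059 ]
[305.5 197.1] [298, 190, 16, 15, 191] [ 0.4818 -0.0972  0.059 ]
```

View pics/w1.png

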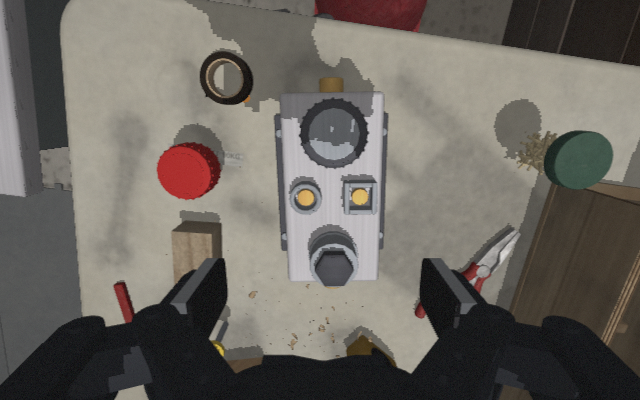

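The wrist view shows the plungers at (359,196) (square) and (305,197) (round), and the cap at (333,133). They agree with the top view to about 3 mm. I'll go to the stand now, stopping 60 mm short so the pin is well in view.

Call:
jog_arm(targets=[[-36, -16, 0, 0, -1], [-72, -32, 0, 0, -1], [-108, -48, 0, 0, -1], [-144, -64, 0, 0, -1], [-180, -80, 0, 0, -1], [-210, -96, 0, 0, -1], [-230, -107, 0, 0, -1], [-230, -107, 0, 0, -1], [-230, -107, 0, 0, -1], [-230, -107, 0, 0, -1]])

```text
clock: 2.53
tool_pos: [0.4225, -0.3229, 0.2315]
orientation: [[-0.139, 0.99, 0.0], [0.99, 0.139, 0.0], [0.0, 0.0, -1.0]]
ft_force: [-0.2, 1.0, 0.2]
width: 1.001
grasp_force: 0.0
```

Run:
```python
from h import *
s,im,W=snap("wrist","w2.png"); print(s["tool_pos"],s["joints"].round(1),s["qd"].round(2))
for n,X in dict(pintop=(.4307,-.3834,.111),coll=(.43,-.385,.061),tcp=s["tool_pos"]).items(): print(n,proj(W,X).round(1))
for c,st in blobs(im,(8,70,120),(20,170,255),500): print(c,st)
```

```text
[ 0.42248448 -0.32285816  0.23146663] [-46.4  13.   -1.2  75.8   0.   35.6] [ 0.79 -0.18  0.06 -0.1  -0.13 -0.21]
pintop [321.6 265.5]
coll [320.8 244.7]
tcp [321.5 264.5]
[488.8 203.7] [461, 178, 55, 53, 1507]
[322.8 236.8] [291, 210, 63, 59, 2226]
[383.7 304.3] [353, 243, 85, 130, 4733]
[543.6 274.3] [458, 246, 142, 76, 5687]
[488.2 286.1] [438, 254, 104, 72, 881]
```

View pics/w2.png

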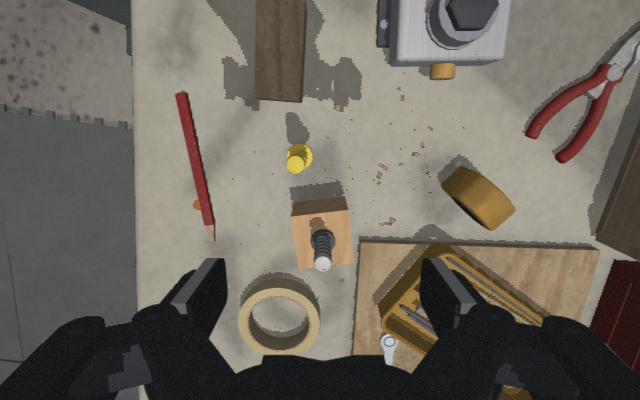

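The wrist view shows the pin top at about (323,263), 2 px from the prediction, with the yellow look-alike at (297,158) and out of the finger line.

Run:
```python
from h import *
s=ctrl.sense();W=cam("wrist",s);T=cam("top");S=cam("side")
X,e=tri((W,(323,263)),(T,(358.4,231.4)),(S,(282,221)));print(X,e)
P=plane(W,(323,263),.111);print(P,to_tool(s,P),to_tool(s,X))
```

```text
[ 0.43118304 -0.38263038  0.10855619] 0.002111952343228621
[ 0.43183546 -0.38062983  0.111     ] [-58.70074581   0.94839958 120.50744938] [-6.05908490e+01  2.21311755e-02  1.22950725e+02]
```

Call:
jog_arm(targets=[[-30, 0, 0, 0, -1], [-60, 0, 10, 0, -1], [-60, 0, 45, 0, -1], [-60, 0, 82, 0, -1], [-60, 0, 120, 0, -1], [-60, 0, 145, 0, -1], [-60, 0, 161, 0, -1], [-60, 0, 161, 0, -0.2], [-60, 0, 161, 0, 0.6], [-60, 0, 161, 0, 1], [-60, 0, 161, 0, 1], [-60, 0, 161, 0, 1]], newtons=40)

```text
clock: 3.58
tool_pos: [0.4313, -0.384, 0.0718]
orientation: [[-0.139, 0.99, 0.002], [0.99, 0.139, -0.002], [-0.002, 0.001, -1.0]]
ft_force: [0.5, 0.3, 0.4]
width: 0.3
grasp_force: 0.0
```

Call:
jog_arm(targets=[[0, 0, 0, 0, 1], [0, 0, 0, 0, 1], [0, 0, 0, 0, 1], [0, 0, 0, 0, 1]])

```text
clock: 3.92
tool_pos: [0.4311, -0.384, 0.0715]
orientation: [[-0.138, 0.99, 0.002], [0.99, 0.138, -0.001], [-0.001, 0.001, -1.0]]
ft_force: [0.3, 1.0, 6.4]
width: 0.174
grasp_force: 38.8
```

Gripped: the opening of about 15 mm fits the 16 mm handle. I'll lift it straight out and look at the tip.

Call:
jog_arm(targets=[[0, 0, -25, 0, 1], [0, 0, -60, 0, 1], [0, 0, -95, 0, 1], [0, 0, -118, 0, 1], [0, 0, -118, 0, 1], [0, 0, -118, 0, 1]])

```text
clock: 4.42
tool_pos: [0.4309, -0.3842, 0.1898]
orientation: [[-0.138, 0.99, 0.002], [0.99, 0.138, -0.002], [-0.003, 0.002, -1.0]]
ft_force: [0.7, 0.1, -1.6]
width: 0.177
grasp_force: 39.0
```

Run:
```python
from h import *
s,im,W=snap("wrist","w3.png"); print(s["tool_pos"],s["orientation"].round(4),s["ft_force"],s["width"],s["grasp_force"])
R=s["orientation"]
for L in(6,66.5): 
    for r in(-4,4): print(L,proj(W,s["tool_pos"]+R@np.array([0,r,L])/1000).round(1))
cv2.imwrite("pics/w3c.png",cv2.resize(im[120:320,220:420],(600,600),interpolation=cv2.INTER_CUBIC))
```

```text
[ 0.4309342  -0.38415804  0.18977502] [[-0.1381  0.9904  0.0021]
 [ 0.9904  0.1381 -0.0025]
 [-0.0027  0.0017 -1.    ]] [ 0.72652954  0.06655459 -1.61816246] 0.17739165763108233 39.01178956031799
6 [313.4 259. ]
6 [329.6 259. ]
66.5 [315.9 219.7]
66.5 [327.7 219.7]
```

View pics/w3c.png

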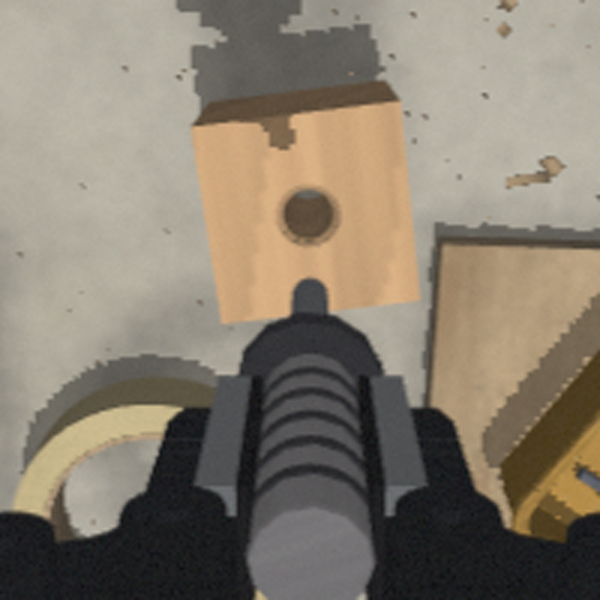

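The pin hangs straight: tip at full-image (323,214), as predicted, and the hole mouth is at (323,191). Next, over to the square valve.

Call:
jog_arm(targets=[[34, 18, 0, 0, 1], [70, 36, 0, 0, 1], [105, 54, 0, 0, 1], [140, 72, 0, 0, 1], [175, 90, 0, 0, 1], [210, 108, 0, 0, 1], [240, 124, 0, 0, 1], [262, 135, 0, 0, 1], [276.5, 142.5, 0, 0, 1], [276.5, 142.5, 20, 0, 1], [276.5, 142.5, 42, 0, 1], [276.5, 142.5, 42, 0, 1]])

```text
clock: 5.47
tool_pos: [0.5311, -0.0888, 0.1414]
orientation: [[-0.139, 0.99, -0.008], [0.99, 0.139, 0.002], [0.003, -0.007, -1.0]]
ft_force: [-0.8, -0.2, -1.1]
width: 0.176
grasp_force: 39.1
```

Call:
jog_arm(targets=[[0, 0, 0, 0, 1], [0, 0, 0, 0, 1]])

```text
clock: 5.63
tool_pos: [0.5334, -0.0903, 0.1465]
orientation: [[-0.138, 0.99, -0.001], [0.99, 0.138, 0.0], [0.0, -0.001, -1.0]]
ft_force: [0.0, 0.2, -0.0]
width: 0.177
grasp_force: 39.1
```

Run:
```python
from h import *
s,im,W=snap("wrist","w4.png"); print(s["tool_pos"],s["qd"].round(2),s["joints"].round(1))
R=s["orientation"]
print("tip",proj(W,s["tool_pos"]+R@np.array([0,0,66.5])/1000).round(1))
for X in((.534,-.0905,.059),(.481,-.0985,.059)): print(proj(W,X).round(1))
for c,st in blobs(im,(12,120,120),(28,255,255),60):
    p=plane(W,c,.059); print(c,st,p.round(4),to_tool(s,p).round(1))
cv2.imwrite("pics/w4c.png",cv2.resize(im[110:310,220:420],(600,600),interpolation=cv2.INTER_CUBIC))
```

```text
[ 0.53342627 -0.09029462  0.14645173] [-0.15 -0.68  0.93 -0.09 -0.03  0.01] [-18.5  16.2  -9.5  64.4  -0.   63.6]
tip [321.8 219.7]
[322.7 210.9]
[249.9 211.7]
[284.4  56.1] [275, 47, 20, 19, 334] [0.4949 0.0099 0.059 ] [104.6 -24.3  87.5]
[324.3 207.5] [314, 199, 21, 20, 276] [ 0.5348 -0.0877  0.059 ] [ 2.3  1.8 87.5]
[251.3 210.2] [241, 200, 22, 21, 358] [ 0.4819 -0.0972  0.059 ] [  0.2 -51.9  87.5]
```

View pics/w4c.png

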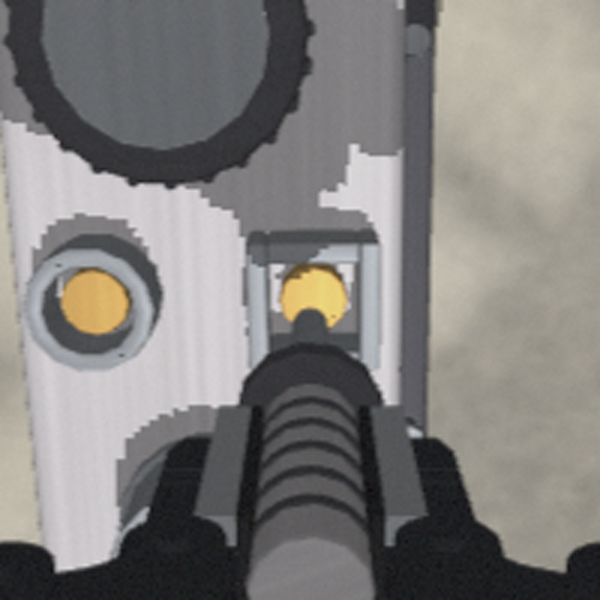

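The tip sits over the square plunger (crop (312,298)), about 1 mm off. I'll correct that and press.

Call:
jog_arm(targets=[[1, 1, 10, 0, 1], [1, 1, 18, 0, 1], [1, 1, 22, 0, 1], [1, 1, 24, 0, 1], [1, 1, 25.5, 0, 1], [1, 1, 25.5, 0, 1], [1, 1, 25.5, 0, 1]])

```text
clock: 6.27
tool_pos: [0.5343, -0.089, 0.1211]
orientation: [[-0.138, 0.99, 0.0], [0.99, 0.138, -0.0], [-0.0, 0.0, -1.0]]
ft_force: [-1.3, -0.3, 4.0]
width: 0.175
grasp_force: 39.5
```

Call:
jog_arm(targets=[[0, 0, 1, 0, 1], [0, 0, 1, 0, 1], [0, 0, 1.5, 0, 1]])

```text
clock: 6.52
tool_pos: [0.5346, -0.0891, 0.12]
orientation: [[-0.138, 0.99, 0.001], [0.99, 0.138, -0.001], [-0.001, 0.001, -1.0]]
ft_force: [-2.7, 0.1, 11.9]
width: 0.177
grasp_force: 40.4
```

Bottomed out at 11.9 N, so the square plunger is pressed home. Now the round one.

Call:
jog_arm(targets=[[0, 0, -15, 0, 1], [0, 0, -27, 0, 1], [0, -25, -27, 0, 1], [-0.5, -45, -27, 0, 1], [-0.5, -53.7, -27, 0, 1], [-0.5, -53.7, -27, 0, 1], [-0.5, -53.7, -27, 0, 1]])

```text
clock: 7.1
tool_pos: [0.4816, -0.097, 0.1465]
orientation: [[-0.138, 0.99, 0.001], [0.99, 0.138, -0.0], [-0.0, 0.001, -1.0]]
ft_force: [0.7, -0.1, 0.1]
width: 0.176
grasp_force: 39.2
```

Run:
```python
from h import *
s,im,W=snap("wrist","w5.png"); print(s["tool_pos"],s["qd"].round(2),s["ft_force"])
print("tip",proj(W,s["tool_pos"]+s["orientation"]@np.array([0,0,66.])/1000).round(1))
for c,st in blobs(im,(12,120,120),(28,255,255),60):
    p=plane(W,c,.059); print(c,st,p.round(4),to_tool(s,p).round(1))
```

```text
[ 0.48163464 -0.09701029  0.14650164] [ 0.44  1.04  1.14 -0.14 -0.12  0.04] [ 0.732963   -0.1353211   0.06174273]
tip [321.8 220. ]
[358.6  56.5] [349, 48, 23, 19, 322] [0.4909 0.0097 0.059 ] [104.4  23.7  87.5]
[321.2 208.6] [311, 201, 22, 19, 261] [ 0.481  -0.0956  0.059 ] [ 1.5 -0.5 87.5]
[394.3 209.7] [384, 200, 22, 21, 355] [ 0.5344 -0.089   0.059 ] [ 0.7 53.3 87.5]
```

Call:
jog_arm(targets=[[0, -1, 12, 0, 1], [0, -1, 20, 0, 1], [0, -1, 24, 0, 1], [0, -1, 25.5, 0, 1], [0, -1, 26.3, 0, 1], [0, -1, 26.5, 0, 1], [0, -1, 26.5, 0, 1], [0, -1, 26.5, 0, 1]])

```text
clock: 7.82
tool_pos: [0.4809, -0.0971, 0.1203]
orientation: [[-0.138, 0.99, 0.001], [0.99, 0.138, -0.0], [-0.0, 0.001, -1.0]]
ft_force: [-0.0, -0.5, 4.8]
width: 0.178
grasp_force: 39.9
```

Round plunger pressed at 4.8 N, about 4.8 mm. Now back to the stand.

Call:
jog_arm(targets=[[0, 0, 0.7, 0, 1], [0, 0, -30, 0, 1], [0, 0, -65, 0, 1], [-35, -11, -70, 0, 1], [-72, -23, -70, 0, 1], [-110, -35, -70, 0, 1], [-148, -47, -70, 0, 1], [-186, -59, -70, 0, 1], [-222, -71, -70, 0, 1], [-252, -81, -70, 0, 1], [-272, -87, -70, 0, 1], [-277, -89, -70, 0, 1]])

```text
clock: 8.82
tool_pos: [0.4295, -0.3869, 0.1888]
orientation: [[-0.135, 0.991, -0.001], [0.991, 0.135, 0.0], [0.0, -0.001, -1.0]]
ft_force: [-0.7, 0.7, -0.2]
width: 0.176
grasp_force: 39.4
```

Call:
jog_arm(targets=[[0, 0, 0, 0, 1], [0, 0, 0, 0, 1]])

```text
clock: 8.98
tool_pos: [0.4303, -0.383, 0.1894]
orientation: [[-0.138, 0.99, -0.001], [0.99, 0.138, 0.001], [0.001, -0.0, -1.0]]
ft_force: [-0.5, 0.6, -0.2]
width: 0.175
grasp_force: 39.4
```

Run:
```python
from h import *
s,im,W=snap("wrist","w6.png"); print(s["tool_pos"],s["qd"].round(2),s["ft_force"])
im0=cv2.imread("pics/w3.png"); print("target",to_tool(s,(.4311,-.3840,.0715)).round(1))
# compare w/ lift-out picture
for nm,i in(("then",im0),("now",im)):
    g=cv2.cvtColor(i,cv2.COLOR_BGR2GRAY)[170:212,300:345]
    m=(g<110).astype(np.uint8); n,l,st,ce=cv2.connectedComponentsWithStats(m)
    print(nm,[(ce[k]+[300,170],st[k]) for k in range(1,n) if st[k,4]>80])
```

```text
[ 0.43031716 -0.38301259  0.18937153] [ 1.07 -0.84 -0.54  0.04 -0.05  0.04] [-0.46658094  0.58010953 -0.16002788]
target [ -1.2   0.7 117.9]
then [(array([322.38207547, 191.25      ]), array([ 15,  14,  16,  17, 212], dtype=int32))]
now [(array([323.22535211, 193.33333333]), array([ 15,  16,  17,  17, 213], dtype=int32))]
```

Call:
jog_arm(targets=[[-1.2, 0.7, 10, 0, 1], [-1.2, 0.7, 40, 0, 1], [-1.2, 0.7, 58, 0, 1], [-1.2, 0.7, 66, 0, 1], [-1.2, 0.7, 75, 0, 1], [-1.2, 0.7, 90, 0, 1], [-1.2, 0.7, 105, 0, 1], [-1.2, 0.7, 114, 0, 1], [-1.2, 0.7, 117, 0, 1], [-1.2, 0.7, 117, 0, 1]])

```text
clock: 9.87
tool_pos: [0.4313, -0.3845, 0.0726]
orientation: [[-0.139, 0.99, -0.0], [0.99, 0.139, 0.0], [0.0, -0.0, -1.0]]
ft_force: [0.3, -0.3, 0.3]
width: 0.177
grasp_force: 39.4
```

Call:
jog_arm(targets=[[0, 0, 0.5, 0, 0], [0, 0, 0.5, 0, -0.5], [0, 0, 0.5, 0, -1], [0, 0, 0.5, 0, -1], [0, 0, 0.5, 0, -1], [0, 0, -2, 0, -1], [0, 0, -30, 0, -1], [0, 0, -65, 0, -1], [0, 0, -100, 0, -1], [0, 0, -125, 0, -1], [0, 0, -125, 0, -1]])

```text
clock: 10.78
tool_pos: [0.4326, -0.3862, 0.2037]
orientation: [[-0.138, 0.99, 0.006], [0.99, 0.138, -0.007], [-0.007, 0.005, -1.0]]
ft_force: [-0.3, 0.6, 0.6]
width: 1.0
grasp_force: 0.0
```

Run:
```python
from h import *
s,im,W=snap("wrist","w7.png"); print(s["tool_pos"],s["qd"].round(2),s["width"])
a=np.array([.4311,-.3842]);
for z in(.061,.111): print("pin expected",proj(W,(*a,z)).round(1))
t=ctrl.read_camera("top"); cv2.imwrite("pics/top1.png",t)
c=np.zeros((450,800,3),np.uint8)
c[:,:450]=cv2.resize(im[130:330,220:420],(450,450),interpolation=cv2.INTER_CUBIC)
c[:300,450:]=cv2.resize(t[215:265,325:383],(350,300),interpolation=cv2.INTER_CUBIC)
cv2.imwrite("pics/w7c.png",c)
```

```text
[ 0.4325615  -0.38622597  0.20370995] [ 0.04  2.04 -5.6  -5.45  0.05  0.03] 0.999997888717796
pin expected [320.  188.9]
pin expected [319.8 204.8]
```

View pics/w7c.png

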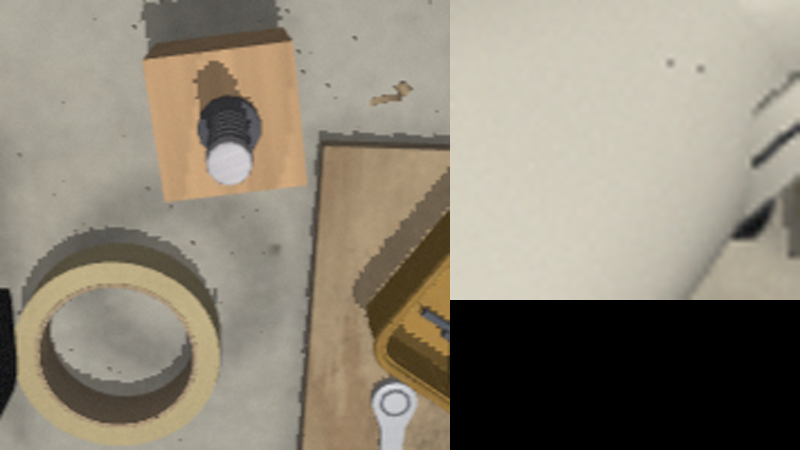

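The pin stands upright in the stand with its collar down: top at (322,202) against (320,205) expected. Now to the cap.

Call:
jog_arm(targets=[[35, 12, 0, 0, -1], [72, 24, 0, 0, -1], [110, 36, 0, 0, -1], [148, 48, 0, 0, -1], [186, 61, 0, 0, -1], [224, 74, 0, 0, -1], [262, 86, 0, 0, -1], [298, 98, 0, 0, -1], [326, 107, 0, 0, -1], [342, 112.5, 0, 0, -1], [342, 112.5, 0, 0, -1], [342, 112.5, 0, 0, -1]])

```text
clock: 11.88
tool_pos: [0.4949, -0.0297, 0.1967]
orientation: [[-0.14, 0.99, -0.002], [0.99, 0.14, 0.0], [0.001, -0.002, -1.0]]
ft_force: [0.4, 0.0, -0.6]
width: 1.002
grasp_force: 0.0
```

Call:
jog_arm(targets=[[0, 0, 0, 0, -1]])

```text
clock: 11.97
tool_pos: [0.495, -0.0309, 0.197]
orientation: [[-0.138, 0.99, -0.001], [0.99, 0.138, 0.0], [0.0, -0.001, -1.0]]
ft_force: [0.1, -0.3, -0.1]
width: 1.001
grasp_force: 0.0
```

Run:
```python
from h import *
s,im,W=snap("wrist","w8.png"); print(s["tool_pos"],s["qd"].round(2),s["joints"].round(1))
print("exp",proj(W,(.497,-.0315,.112)).round(1))
for X in((.5347,-.0890,.059),(.4809,-.0971,.059)): print("valve",proj(W,X).round(1))
cv2.imwrite("pics/w8c.png",cv2.resize(im[100:350,170:470],(720,600),interpolation=cv2.INTER_CUBIC))
```

```text
[ 0.49499624 -0.03092256  0.19698446] [-1.14 -0.1   0.28  0.21  0.08  0.15] [-13.3  10.4  -9.7  70.   -0.   68.8]
exp [324.6 212.7]
valve [355.5 258.9]
valve [297.6 259.4]
```

View pics/w8c.png

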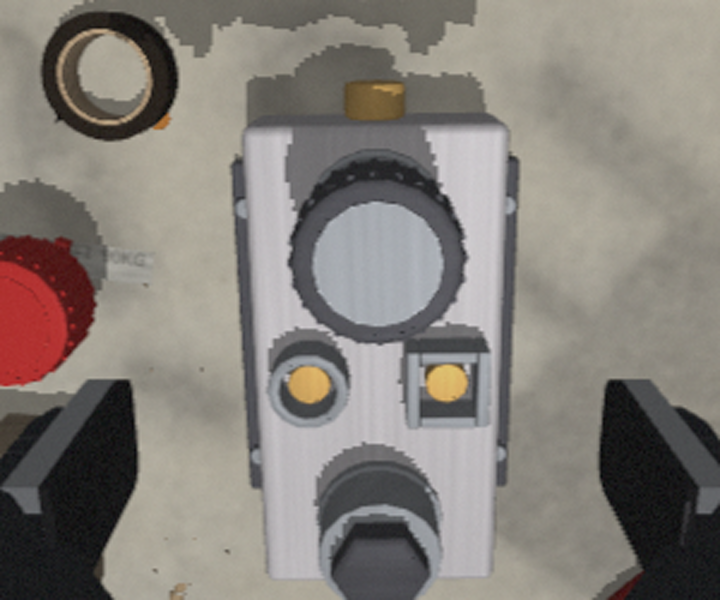

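The cap's top disc is centred at about (327.5,209.6), which gives roughly (0.4985,-0.029). That matches the manifold geometry from the valve contacts. I'll go down and grip.

Call:
jog_arm(targets=[[1.4, 3.5, 25, 0, -1], [1.4, 3.5, 60, 0, -1], [1.4, 3.5, 90, 0, -1], [1.4, 3.5, 112, 0, -1], [1.4, 3.5, 125, 0, -1], [1.4, 3.5, 125, 0, -1], [1.4, 3.5, 125, 0, 1], [1.4, 3.5, 125, 0, 1], [1.4, 3.5, 125, 0, 1], [1.4, 3.5, 125, 0, 1], [1.4, 3.5, 125, 0, 1]], newtons=60)

```text
clock: 12.93
tool_pos: [0.4992, -0.0293, 0.0742]
orientation: [[-0.138, 0.99, 0.002], [0.99, 0.138, -0.001], [-0.002, 0.002, -1.0]]
ft_force: [-2.7, -3.0, 6.8]
width: 0.618
grasp_force: 62.3
```

Gripped at 52.5 mm. Trying the thread one way, -16° of roll (counter-clockwise from above).

Call:
jog_arm(targets=[[0, 0, 0, -3, 1], [0, 0, 0, -6, 1], [0, 0, 0, -9, 1], [0, 0, 0, -12, 1], [0, 0, 0, -14, 1], [0, 0, 0, -16, 1], [0, 0, 0, -16, 1]])

```text
clock: 13.52
tool_pos: [0.499, -0.0289, 0.0742]
orientation: [[-0.407, 0.913, 0.002], [0.913, 0.407, -0.001], [-0.001, 0.001, -1.0]]
ft_force: [-3.7, 0.1, 7.5]
width: 0.615
grasp_force: 62.5
```

```bash
python3 -c "
from h import *
s=ctrl.sense();print(s['ft_torque'],s['ft_force'],s['joints'].round(2),s['joint_torque'].round(2),s['tool_pos'])"
```

```text
[-0.04625127  0.68261404 -0.46054826] [-3.69933883  0.14837739  7.46887082] [-1.293e+01  1.571e+01 -2.186e+01  5.232e+01 -1.000e-02  5.305e+01] [  0.61 -47.96  28.77  -1.31   0.25  -1.03] [ 0.49896354 -0.02885545  0.07420554]
```

Call:
jog_arm(targets=[[0, 0, 0, -4, 1], [0, 0, 0, -8, 1], [0, 0, 0, -12, 1], [0, 0, 0, -12, 1]])

```text
clock: 13.85
tool_pos: [0.4996, -0.029, 0.0741]
orientation: [[-0.588, 0.809, 0.003], [0.809, 0.588, -0.001], [-0.002, 0.002, -1.0]]
ft_force: [0.1, 0.4, 6.0]
width: 0.619
grasp_force: 63.9
```

```bash
python3 -c "
from h import *
s=ctrl.sense();print(s['ft_torque'],s['ft_force'],s['joints'].round(2),s['joint_torque'].round(2),s['tool_pos'])"
```

```text
[-0.00304885  0.03139523 -1.18796923] [0.14555149 0.37941241 5.96892823] [-12.94  15.74 -21.85  52.25   0.    41.05] [ 1.480e+00 -4.851e+01  2.702e+01  4.000e-02  8.000e-02 -2.490e+00] [ 0.49955731 -0.02901655  0.07407583]
```

The torque climbs to 1.2 N m, which looks like the stop. Trying the other way.

Call:
jog_arm(targets=[[0, 0, 0, 5, 1], [0, 0, 0, 10, 1], [0, 0, 0, 15, 1], [0, 0, 0, 20, 1], [0, 0, 0, 25, 1], [0, 0, 0, 30, 1], [0, 0, 0, 30, 1]])

```text
clock: 14.43
tool_pos: [0.499, -0.0286, 0.074]
orientation: [[-0.097, 0.995, 0.002], [0.995, 0.097, -0.0], [-0.001, 0.002, -1.0]]
ft_force: [-3.2, 0.1, 9.4]
width: 0.617
grasp_force: 64.2
```

```bash
python3 -c "
from h import *
s=ctrl.sense();print(s['ft_torque'],s['ft_force'],s['joints'].round(2),s['joint_torque'].round(2),s['tool_pos'])"
```

```text
[ 0.00977152  0.63780811 -0.06297392] [-3.19726176  0.10686153  9.35703324] [-12.91  15.73 -21.87  52.31  -0.    71.56] [  0.09 -47.    27.8   -1.17   0.21   1.34] [ 0.49901049 -0.0285745   0.07404106]
```

The resistance is nearly nil this way, so it loosens clockwise. From the stop at about -10° I've turned +30, so about 43° more brings it to the release range.

Call:
jog_arm(targets=[[0, 0, 0, 5, 1], [0, 0, 0, 10, 1], [0, 0, 0, 15, 1], [0, 0, 0, 20, 1], [0, 0, 0, 25, 1], [0, 0, 0, 30, 1], [0, 0, 0, 35, 1], [0, 0, 0, 40, 1], [0, 0, 0, 43, 1], [0, 0, 0, 43, 1], [0, 0, 0, 43, 1]])

```text
clock: 15.35
tool_pos: [0.4997, -0.0289, 0.0741]
orientation: [[0.604, 0.797, 0.003], [0.797, -0.604, -0.001], [0.001, 0.003, -1.0]]
ft_force: [-0.7, -1.4, 6.7]
width: 0.618
grasp_force: 64.1
```

```bash
python3 -c "
from h import *
s=ctrl.sense();print(s['ft_torque'],s['ft_force'],s['joints'].round(2),s['joint_torque'].round(2),s['tool_pos'])"
```

```text
[-0.09266782  0.1406395  -0.0985089 ] [-0.67669033 -1.42842667  6.69002979] [-1.2920e+01  1.5750e+01 -2.1840e+01  5.2250e+01 -1.0000e-02  1.1427e+02] [  0.33 -48.16  26.88  -0.12   0.2    0.13] [ 0.49966363 -0.02886452  0.07406968]
```

Torque is still negligible. Lifting gently and watching the force.

Call:
jog_arm(targets=[[0, 0, -1, 0, 1], [0, 0, -2, 0, 1], [0, 0, -3, 0, 1], [0, 0, -4, 0, 1], [0, 0, -5, 0, 1], [0, 0, -5, 0, 1]])

```text
clock: 15.85
tool_pos: [0.4987, -0.0286, 0.0779]
orientation: [[0.603, 0.798, 0.0], [0.798, -0.603, 0.0], [0.0, -0.0, -1.0]]
ft_force: [-0.3, -0.6, -2.3]
width: 0.621
grasp_force: 63.6
```

Call:
jog_arm(targets=[[0, 0, -2, 0, 1], [0, 0, -5, 0, 1], [0, 0, -9, 0, 1], [0, 0, -12, 0, 1], [0, 0, -12, 0, 1]])

```text
clock: 16.27
tool_pos: [0.4991, -0.0287, 0.0906]
orientation: [[0.603, 0.798, 0.001], [0.798, -0.603, -0.0], [0.001, 0.001, -1.0]]
ft_force: [0.5, 0.3, -2.2]
width: 0.621
grasp_force: 63.6
```

Call:
jog_arm(targets=[[0, 0, -8, 0, 1], [0, 0, -18, 0, 1], [0, 0, -28, 0, 1], [0, 0, -38, 0, 1], [0, 0, -46, 0, 1], [0, 0, -50, 0, 1], [0, 0, -50, 0, 1], [0, 0, -50, 0, 1], [0, 0, -50, 0, 1], [0, 0, -50, 0, 1]])

```text
clock: 17.1
tool_pos: [0.4984, -0.0285, 0.1393]
orientation: [[0.603, 0.798, -0.001], [0.798, -0.603, 0.0], [-0.0, -0.001, -1.0]]
ft_force: [0.3, -0.4, -1.8]
width: 0.613
grasp_force: 63.5
```

Run:
```python
from h import *
s,im,W=snap("wrist","w9.png"); t=ctrl.read_camera("side"); print(s["tool_pos"],s["qd"].round(2),s["ft_force"],s["grasp_force"])
c=np.zeros((400,800,3),np.uint8)
c[:,:400]=cv2.resize(im[100:400,160:460],(400,400),interpolation=cv2.INTER_CUBIC)
c[:,400:]=cv2.resize(t[100:280,200:380],(400,400),interpolation=cv2.INTER_CUBIC)
cv2.imwrite("pics/w9c.png",c)
```

```text
[ 0.49837913 -0.02854091  0.139255  ] [ 0.09 -0.03  0.11  0.11  0.    0.02] [ 0.34972404 -0.3562416  -1.75632499] 63.49909543991089
```

View pics/w9c.png

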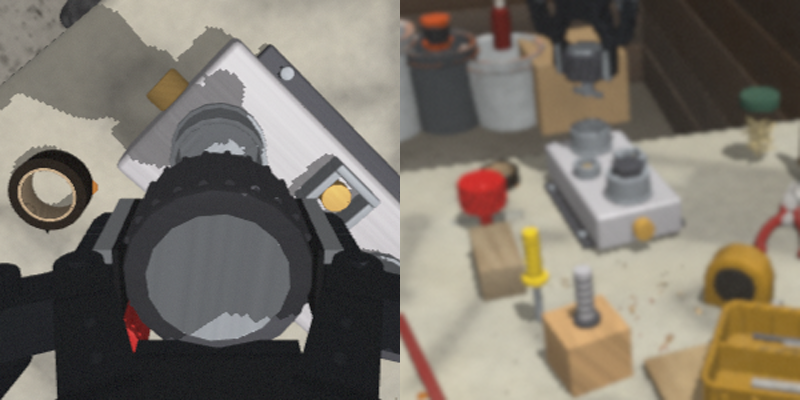

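The cap hangs upright in the gripper, about 65 mm above the open neck, and the pin is in its stand (side view, right half). Handing in.

```bash
python3 -c "
from station import ctrl
print(ctrl.job_done())"
```

```text
the job is handed in; nothing more can be done
None
```

The job is handed in at about 17 s of the 58 s allowed: I pressed the square plunger home and then the round one, put the pin back in its stand, unscrewed the cap (it loosens clockwise seen from above), and left it held upright and still about 65 mm above the neck; no verdict came back.

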